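# Press home the stud of the cross medal

## Task

In the wooden tray, every medal's purple stud still stands proud. With closed fingertips, gently press the stud of the cross-shaped medal straight down until it is fully home, and keep pressing it there for about two seconds so that it sets; then withdraw. Do not lift or shift that medal, and leave the other medals and everything else in and around the tray untouched.

Things in the scene. Friction and masses are not known exactly. Their poses are not given: they have to be found in the camera images.
- tray: fixed open wooden tray, 206 x 376 mm outside (its own x by y), walls 14 mm thick and 32 mm high, liner surface 12 mm above the bench; origin at the centre of its underside. The medals, a jar and a black box lie loose on the liner, at least 12 mm apart
- cross_medal: the medal to work on: loose brass cross with four equal arms, 70 mm from tip to tip, arms 28 mm wide, 9 mm thick, 0.18 kg, lying flat in the tray, any yaw; origin at the centre of its underside, z up, arms along its x and y. A purple round stud stands at its centre
- cross_stud_top (a point): centre of the flat top of the cross medal's stud: 18 mm in diameter, top 19 mm above the medal's underside while proud and 13 mm when home (31 and 25 mm above the bench), so it still stands 4 mm above the medal's face when home
- cross_stud (a joint): how far the cross medal's stud has been pressed down: 0 to 0.0015 m at the start, 0.006 m fully home against a hard stop. It slides down against about 3 N of friction, without a spring, and stays where it is left. More than 30 N on this medal or its stud damages it
- round_medal: round brass medal, 60 mm across, 9 mm thick, loose in the tray, with a stud just like the cross medal's standing proud at its centre; to be left alone; origin at the centre of its underside
- round_stud (a joint): how far the round medal's stud is pressed down, 0 to 0.006 m; must stay as it was
- small_round_medal: small round brass medal, 44 mm across, 9 mm thick, loose in the tray, with a stud just like the cross medal's standing proud at its centre; to be left alone; origin at the centre of its underside
- small_round_stud (a joint): how far the small round medal's stud is pressed down, 0 to 0.006 m; must stay as it was
- square_medal: square brass medal, 52 mm on a side, 9 mm thick, loose in the tray, with a stud just like the cross medal's standing proud at its centre; to be left alone; origin at the centre of its underside
- square_stud (a joint): how far the square medal's stud is pressed down, 0 to 0.006 m; must stay as it was
- star_medal: eight-pointed star brass medal (two 46 mm squares crossed at 45 degrees), 65 mm across the points, 9 mm thick, loose in the tray, with a stud just like the cross medal's standing proud at its centre; to be left alone; origin at the centre of its underside
- star_stud (a joint): how far the star medal's stud is pressed down, 0 to 0.006 m; must stay as it was
- jar: small closed jar, 34 mm in diameter, 42 mm tall, standing in the tray; origin at the centre of its underside
- stone_box: small open black box, 38 x 58 x 16 mm, in the tray; origin at the centre of its underside
- glue_bottle: closed bottle, 48 mm in diameter, 110 mm tall, standing on the bench to the right of the tray; origin at the centre of its underside
- brush: brush, 170 mm long, lying on the bench to the left of the tray
There are look-alikes about, which are no part of the job. What is shaped like the cross_medal but red is not meant.

How it is judged:
By the outcome, as a careful person would: the job done as asked, in the order asked, and still so for the second after the job is handed in, with the robot touching nothing.
It also fails if it takes over 34 s, if anything falls off the work surface, if the arm or the gripper's body presses on something with over 40 N, if the wrist force passes 120 N, or if a joint passes its speed limit or range.

## Robot

A 7-joint arm with a two-finger parallel gripper is mounted at the origin on the work surface. World frame = base frame: x ahead of the robot, y to its left, z up, the work surface at z = 0. Lengths are in m, angles in rad, forces in N, time in s.
With the tool pointing down it reaches from about 0.425 to 0.825 m from the base axis. Payload 3.6 kg.
Tool frame: the origin (TCP) lies where the fingers leave the gripper's body, on its centre line; the fingertips stand 73 mm ahead of it and the grasp point (between the pads) lies 54 mm ahead of it; x points along the fingers, y is the direction in which the jaws open and shut, and the axes are right-handed (so a half turn about x gives the same grasp; the last joint's range is limited). The gripper opens to 85 mm and grips with 20 to 120 N. Pads are 22 mm wide; open, the fingers measure 114 mm over their backs; the gripper's body (76 mm by 85 mm) begins 54 mm behind the grasp point. The pads swing forward as they close: fully open they stand 13 mm farther back than shut.
Start: joints at [-1.26, 0.615, -0.013, 1.423, 0.008, 1.103, -0.04], TCP at [0.215, 0.613, 0.304] pointing down, gripper open.
Joint ranges: [-3.12, 3.12], [-0.3, 2.06], [-1.34, 1.32], [0.26, 2.42], [-1.36, 4.5], [0.01, 1.98], [-2.84, 2.84]. Speed limits (rad/s): [2.79, 2.79, 3.14, 3.14, 3.14, 3.14, 3.14].

## Interface

Orientations are given as a unit quaternion [x, y, z, w].
In Python, from station import arm, snapshot, camera_info, ticket gives the robot as it stands. Calls block until the motion is done:
- arm.movep(position, orientation): joint-space move of the TCP to a pose.
- arm.line_to(position, velocity=0.15, ori=None): straight line of the TCP; ori=None keeps the orientation; velocity is the mean speed in m/s.
- arm.move_j(angles): joint-space move.
- arm.move_gripper(opening, effort=None): opening from 0.0 (shut) to 1.0 (fully open); effort is the grip in N (None keeps the last); returns when the fingers have stopped.
- arm.pause(seconds).
- arm.ik(position, orientation): joint angles nearest the present ones, or None.
- snapshot(name): name is "side" or "top"; returns the picture (420x560x3 uint8, blue, green, red); there is no depth.
- camera_info(name): a dict with "fx", "fy", "cx", "cy" (pixels), "R" (3x3) and "t" (3): a world point X has camera coordinates R X + t. Camera axes: x right, y down, z forward; pixel columns grow to the right and rows downward; lengths in m; the calibration is good to about 2 mm. A picture is of the moment at which its call begins. camera_info takes no time and is no camera call.
A pose or a line that the arm cannot do raises arm.MotionError and nothing moves.
- ticket.finish_job(): hands the job in, once; it reports no verdict.
Readings, each from a call of its own:
- arm.read_time(): time.
- arm.read_joint_positions(): joint angles.
- arm.read_dq(): joint speeds.
- arm.read_effort(): joint torques, N m.
- arm.read_tool_pos(): TCP position.
- arm.read_eef_rot(): TCP orientation.
- arm.read_ft_force(): force on the tool from outside, world axes, zero at the start.
- arm.read_wrist_torque(): the same for the moment, N m.
- arm.read_opening(): opening from 0.0 (shut) to 1.0 (fully open).
Only numpy, scipy, OpenCV 4.12 (cv2) and the standard library are available. Lean on these libraries where they do the work, as an engineer would, in place of code of your own. Each camera call takes 0.05 s, during which the arm holds its last target. There are 200 camera calls.

## Working session

There is one attempt and no reset: what is moved stays moved. The work goes in short steps, each a Python script; the robot and the scene stay as the last script left them, time stands still between calls to the robot, and variables do not carry over. Pictures are saved under pics/ and viewed, about 8 in all and at most 12, crops included, and the job is handed in when it is done.

```bash
mkdir -p pics
python3 - <<'E'
from station import arm,snapshot,camera_info
import cv2
for n in("top","side"):
    cv2.imwrite(f"pics/{n}0.png",snapshot(n)); print(n,camera_info(n))
print(arm.read_time(),arm.read_tool_pos(),arm.read_eef_rot(),arm.read_ft_force())
E
```

```text
top {'fx': 475.8694611923078, 'fy': 475.8694611923078, 'cx': 272.74195712484413, 'cy': 214.05683575028885, 'R': array([[-2.11600973e-04, -9.99556518e-01,  2.97778993e-02],
       [-9.91800564e-01, -3.59569789e-03, -1.27744714e-01],
       [ 1.27795134e-01, -2.95607682e-02, -9.91359957e-01]]), 't': array([-0.01479123,  0.53773372,  1.12920326])}
side {'fx': 383.6505978879932, 'fy': 383.6505978879932, 'cx': 280.3493314354612, 'cy': 207.94567548017307, 'R': array([[-0.99890193, -0.04256698,  0.01957021],
       [-0.04324839,  0.67718752, -0.73453838],
       [ 0.01801437, -0.73457819, -0.67828487]]), 't': array([0.50407624, 0.04196967, 1.09276912])}
0.1 [0.21460141 0.61298695 0.3028455 ] [ 0.1176572   0.69723972 -0.11931436  0.69697751] [-0.92741321 -0.42765148 -0.19317876]
```

View pics/top0.png

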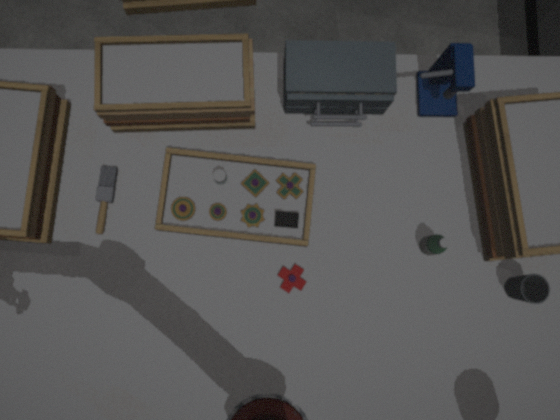

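View pics/side0.png

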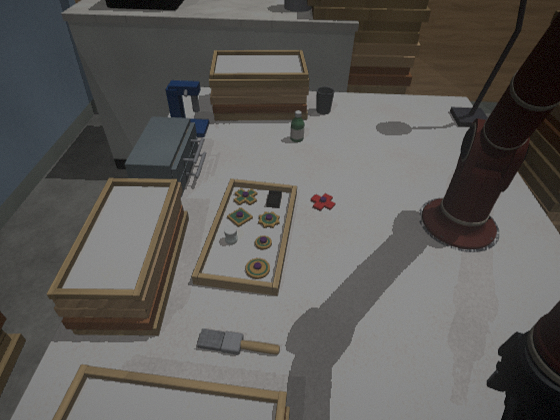

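The cross medal is at about (289,185) in the top view and (246,196) in the side view. The red cross at (291,278) outside the tray is the decoy. Next I locate the stud.

```bash
cat > h.py <<'E'
import cv2,numpy as np
from station import arm,snapshot,camera_info
def ray(n,p,z):
    c=camera_info(n);R,t=c["R"],c["t"];o=-R.T@t
    d=R.T@np.array([(p[0]-c["cx"])/c["fx"],(p[1]-c["cy"])/c["fy"],1])
    return o+d*(z-o[2])/d[2]
def proj(n,X):
    c=camera_info(n);q=c["R"]@X+c["t"];return np.array([c["fx"]*q[0]/q[2]+c["cx"],c["fy"]*q[1]/q[2]+c["cy"]])
def studs(n,im,box):
    x0,y0,x1,y1=box;b,g,r=[im[y0:y1,x0:x1,i].astype(float) for i in range(3)]
    w=np.clip(np.minimum(b,r)-g-8,0,None)
    k,l,s,c=cv2.connectedComponentsWithStats((w>0).astype(np.uint8))
    out=[]
    for i in range(1,k):
        if s[i,4]<12: continue
        ys,xs=np.nonzero(l==i);ww=w[ys,xs]
        out.append((np.average(xs,weights=ww)+x0,np.average(ys,weights=ww)+y0,s[i,4]))
    return out
E
python3 - <<'E'
from h import *
for n,box in(("top",(160,150,320,300)),("side",(195,175,350,290))):
    im=cv2.imread(f"pics/{n}0.png")
    for s in studs(n,im,box): print(n,np.round(s,1),np.round(ray(n,s,.030),4))
a=cv2.imread("pics/top0.png")[145:250,150:325];b=cv2.imread("pics/side0.png")[175:295,190:310]
cv2.imwrite("pics/c.png",np.hstack([cv2.resize(a,(500,300),interpolation=2),cv2.resize(b,(300,300),interpolation=2)]))
E
```

```text
top [254.7 182.   28. ] [0.6183 0.0306 0.03  ]
top [289.5 184.8  28. ] [ 0.6116 -0.0557  0.03  ]
top [182.1 207.7  28. ] [0.5532 0.2077 0.03  ]
top [217.1 210.6  29. ] [0.5463 0.1224 0.03  ]
top [252.2 214.6  28. ] [0.5369 0.0365 0.03  ]
top [291.8 278.1  44. ] [ 0.3826 -0.0601  0.03  ]
side [245. 193.  19.] [ 0.6111 -0.0549  0.03  ]
side [323.  197.9  22. ] [ 0.3832 -0.0481  0.03  ]
side [239.3 213.4  21. ] [0.6173 0.0324 0.03  ]
side [268.5 216.2  20. ] [0.5361 0.0385 0.03  ]
side [263.  238.8  28. ] [0.5449 0.1231 0.03  ]
side [257.3 264.7  30. ] [0.5522 0.2089 0.03  ]
```

View pics/c.png

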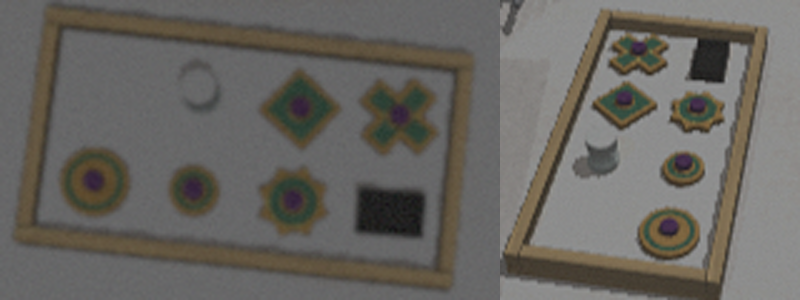

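The crop shows the cross beside the black box and the diamond-set square. The two views agree to about 1 mm on the stud: (0.6113, -0.0553). I'll shut the gripper, go above it and look again.

Run:
```python
from h import *
from scipy.spatial.transform import Rotation as Ro
best=None
for a in np.radians(range(-180,180,30)):
    x=np.array([0,0,-1.]);y=np.array([np.cos(a),np.sin(a),0])
    q=Ro.from_matrix(np.c_[x,y,np.cross(x,y)]).as_quat()
    j=arm.ik([.6113,-.0553,.18],q)
    if j is None: continue
    c=abs(j[6])+.2*np.abs(np.array(j)-arm.read_joint_positions()).max()
    if best is None or c<best[0]: best=(c,a,q,j)
print(best); q=best[2]; np.save("q.npy",q)
arm.move_gripper(0.0,20)
arm.movep([.6113,-.0553,.20],q)
arm.line_to([.6113,-.0553,.073+.045],.08)
arm.pause(.3)
print(arm.read_time(),arm.read_tool_pos(),arm.read_opening(),arm.read_ft_force())
print(Ro.from_quat(arm.read_eef_rot()).as_matrix().round(3)[:,0])
o=[]
for n,X in(("top",(290,185)),("side",(246,190))):
    im=snapshot(n);cv2.imwrite(f"pics/{n}1.png",im)
    o.append(cv2.resize(im[X[1]-50:X[1]+50,X[0]-66:X[0]+66],(396,300),interpolation=2))
    print(n,proj(n,np.array([.6113,-.0553,.045])),[np.round(s,1) for s in studs(n,im,(X[0]-15,X[1]-15,X[0]+15,X[1]+15))])
cv2.imwrite("pics/c1.png",np.hstack(o))
```

```text
(np.float64(0.30116985519495065), np.float64(-0.5235987755982988), array([ 0.61237244,  0.35355339, -0.61237244,  0.35355339]), array([-0.21809829,  0.73771055,  0.46349356,  1.67836439, -0.42122651,
        0.82629563, -0.09268437]))
5.1083 [ 0.61142392 -0.05527152  0.11833801] 0.003170693943556484 [ 0.68830291 -0.63645203 -0.17356072]
[ 0.001  0.    -1.   ]
top [289.78267826 183.77064949] []
side [244.76385533 189.01225988] [array([245.7, 193.2,  18. ])]
```

View pics/c1.png

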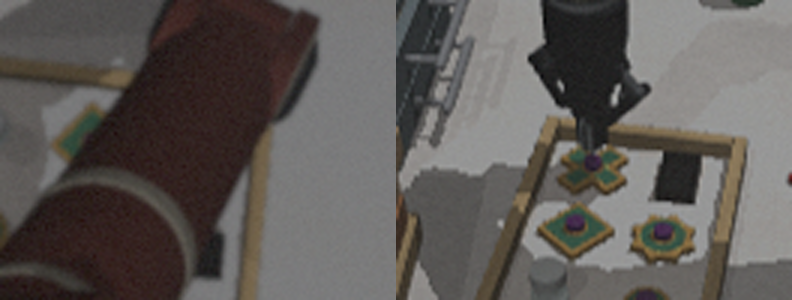

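The closed tips hang right above the stud, with tips at about (590,150) and the stud at (592,162) in the crop. I'll press down in small steps while watching the force.

Run:
```python
from h import *
P=[.6113,-.0553]
arm.pause(.2);f0=np.mean([arm.read_ft_force() for _ in range(8)],0)
arm.line_to(P+[.106],.04)
z=.106;log=[];ok=False
while z>.0955:
    z-=.0004;arm.line_to(P+[z],.02);arm.pause(.04)
    f=np.mean([arm.read_ft_force() for _ in range(4)],0)-f0
    tz=arm.read_tool_pos()[2];log.append((z,tz,*f))
    if f[2]>9 and tz<.1005: ok=True;break
    if f[2]>15: break
print(np.round(log,4)[:,[0,1,4]].tolist(),ok,f,arm.read_time())
if ok:
    for _ in range(6):
        arm.pause(.4);print(arm.read_time(),(arm.read_ft_force()-f0).round(1),arm.read_tool_pos().round(4))
```

```text
[[0.1056, 0.1058, -0.1584], [0.1052, 0.1052, -0.3488], [0.1048, 0.1048, 0.7172], [0.1044, 0.1044, 0.8244], [0.104, 0.104, -0.3974], [0.1036, 0.1036, -0.6169], [0.1032, 0.1034, 1.8758], [0.1028, 0.103, 3.5475], [0.1024, 0.1024, 3.6303], [0.102, 0.102, 2.6603], [0.1016, 0.1016, 2.0973], [0.1012, 0.1012, 2.0903], [0.1008, 0.1008, 3.1387], [0.1004, 0.1004, 3.6436], [0.1, 0.1, 1.9612], [0.0996, 0.0996, 2.1095], [0.0992, 0.0992, 2.2415], [0.0988, 0.0988, 2.8606], [0.0984, 0.0984, 2.0552], [0.098, 0.098, 2.0151], [0.0976, 0.0977, 4.2122], [0.0972, 0.0977, 6.2995], [0.0968, 0.0977, 9.4454]] True [-1.31648379 -0.31839847  9.44540559] 12.5667
12.9667 [-2.4  0.1  8.2] [ 0.6113 -0.0554  0.0977]
13.3667 [-2.9  0.2  9.1] [ 0.6113 -0.0553  0.0977]
13.7667 [-1.9 -0.3  8.9] [ 0.6113 -0.0554  0.0977]
14.1667 [-1.8  0.2  9.6] [ 0.6114 -0.0554  0.0977]
14.5667 [-2.1 -0.9  8.7] [ 0.6114 -0.0554  0.0977]
14.9667 [-2.2 -1.2  8.6] [ 0.6113 -0.0553  0.0977]
```

The friction plateau was about 2–3.6 N from 103.4 mm, then a hard stop at 97.7 mm. I held it for 2.4 s at about 9 N. Now I withdraw and check.

Run:
```python
from h import *
arm.line_to([.6113,-.0553,.106],.03)
arm.line_to([.6113,-.0553,.22],.1)
arm.move_j([-1.26,.615,-.013,1.423,.008,1.103,-.04]);arm.pause(.3)
print(arm.read_time())
o=[]
for n,box,z in(("top",(160,150,320,300),.025),("side",(195,175,350,290),.025)):
    im=snapshot(n);cv2.imwrite(f"pics/{n}2.png",im);old=cv2.imread(f"pics/{n}0.png")
    for s in studs(n,im,box): print(n,np.round(s,1),np.round(ray(n,s,z),4))
    (y0,y1,x0,x1)=(145,250,150,325) if n=="top" else (175,295,190,310)
    for i in(im,old): o.append(cv2.resize(i[y0:y1,x0:x1],(400,290),interpolation=2))
cv2.imwrite("pics/c2.png",np.vstack([np.hstack(o[:2]),np.hstack(o[2:])]))
```

```text
19.775
top [254.7 181.9  29. ] [0.6194 0.0307 0.025 ]
top [289.3 184.9  26. ] [ 0.6123 -0.0555  0.025 ]
top [182.2 207.6  29. ] [0.5541 0.2084 0.025 ]
top [217.1 210.7  29. ] [0.5469 0.1229 0.025 ]
top [252.1 214.5  29. ] [0.5377 0.0366 0.025 ]
top [291.8 278.1  45. ] [ 0.3824 -0.0604  0.025 ]
side [245.  194.6  16. ] [ 0.6114 -0.0538  0.025 ]
side [323.  197.8  22. ] [ 0.3826 -0.0541  0.025 ]
side [239.3 213.4  21. ] [0.6183 0.0269 0.025 ]
side [268.7 216.3  21. ] [0.5361 0.0333 0.025 ]
side [262.9 238.7  27. ] [0.5455 0.1181 0.025 ]
side [257.2 264.8  31. ] [0.5529 0.205  0.025 ]
```

View pics/c2.png

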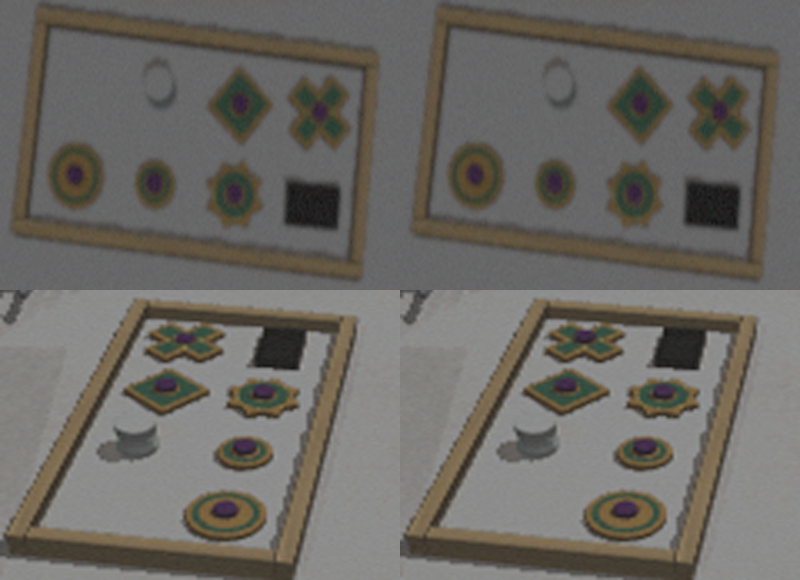

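The after (left) and before (right) views match, except that the cross's stud now sits lower: its row in the side view went from 193.0 to 194.6.

```bash
python3 -c "
from station import ticket
print(ticket.finish_job())"
```

```text
the job is handed in; nothing more can be done
None
```

The cross medal's stud is pressed fully home and the job is handed in.

- **Press:** With the fingers shut, I pressed straight down from first contact (TCP at 103.4 mm) to a hard stop at 97.7 mm. That is 5.7 mm of travel, against about 2–4 N of friction.
- **Hold:** I kept it against the stop for about 2.4 s at about 9 N, well under the 30 N limit. Up to about 3 N of sideways force showed during the hold.
- **Withdrawal:** I lifted straight up and returned the arm to its start pose. The clock read 19.8 s before the last two pictures.
- **Final check:** In the before and after pictures, the cross stud sits lower (1.6 pixels in the side view) and the medal has not visibly moved. The other studs are within 0.2 pixels of where they were, and the tray, jar and box look unchanged. I did not compare the brush and glue bottle closely, but the arm stayed well clear of both.

No check failed or disagreed.

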